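Open the safety-capped bottle in its holder

ROBOT

A 7-joint arm with a two-finger parallel gripper is mounted at the origin on the work surface. World frame = base frame: x ahead of the robot, y to its left, z up, the work surface at z = 0. Lengths are in m, angles in degrees, forces in N, time in s.
With the tool pointing down it reaches from about 0.425 to 0.875 m from the base axis. Payload 4.7 kg.
Tool frame: the origin (TCP) lies between the finger pads; the fingertips stand 8 mm ahead of it and the grasp point (between the pads) lies 11 mm behind it; z points along the fingers, y is the line along which they close (so a half turn about z gives the same grasp; the last joint's range is limited). The gripper opens to 87 mm and grips with 3 to 60 N. Pads are 19 mm wide; open, the fingers measure 117 mm over their backs; the gripper's body (75 mm by 190 mm) begins 51 mm behind the grasp point.
Start: joints at [76.839, 18.392, -4.016, 83.108, 1.295, 78.541, -3.26], TCP at [0.157, -0.631, 0.231] pointing down, gripper open.
Joint ranges: [-163.93, 163.93], [-17.29, 119.83], [-79.2, 71.16], [3.27, 140.29], [-89.18, 269.18], [5.43, 117.66], [-154.24, 154.24]. Speed limits (degrees/s): [147.25, 147.25, 180, 180, 180, 180, 180].

INTERFACE

Orientations are given as [roll, pitch, yaw] about the fixed x, y, z axes, in that order (R = Rz(yaw) Ry(pitch) Rx(roll)).
In Python, from cell import env, viewer gives the robot as it stands. The module is installed in compiled form; this text tells all that it offers.
- The arm moves only by the tool arm_command, never from a script. Its argument "series" is a list of rows, each a list of 2 entries, a list of its own where there are three numbers: the shift along the tool's x, y, z in mm, then the turn about the tool's z in rad. A call has exactly 5 rows; each row is the pose to reach, as a shift and turn from the pose commanded when the call began, along the tool's axes at that moment; what a row does not reach only later rows make up. A row lasts 1/10 s, in which the tool goes at most 50 mm and 8.59 degrees, less where a joint would pass 70% of its speed; a pose out of reach is approached as far as the arm can. A call with a gripper value outside its range is refused whole. "grip" is the gripper command: -1 is fully open, 1 is shut, values between are in proportion, set as the call begins (left out, the last holds). The fingers move at their own pace and stop on an object; "grip_force" is the grip in N (left out, the last holds). Time passes only in rows, so rows that repeat a pose let the fingers close, or fill a call up. It gives the time, the measured TCP pose, the force, the opening and the grip force at its end, in the units of the state.
- env.get_obs(): the state, without advancing time (a new reading comes with each control period).
- viewer.read_camera(name): name is "scene" or "top" or "wrist"; returns (picture, depth): 480x640x3 uint8, blue, green, red; 480x640 float32, m along the optical axis (not along the pixel's ray), 0 where there is no reading.
- viewer.calibration(name): a dict with "K" (3x3 intrinsics, pixels), "dist" ([k1, k2, p1, p2, k3] as OpenCV has them; the pictures are not rectified), "T" (4x4, takes a point from camera to world coordinates); the wrist camera has in their place "hand_eye" (4x4, takes a point from camera to tool coordinates, whose origin is the TCP and whose axes are the flange's). Camera axes: x right, y up, looking along -z (the intrinsics and any distortion apply to the point x, -y, -z); pixel columns grow to the right and rows downward; lengths in m; the calibration is good to about 2 mm. A picture is of the moment at which its call begins: read the wrist's pose just before it. calibration takes no time and is no camera call.
- env.sign_off(): hands the job in; it is judged then, once.
The state is a dict: "time_s": time; "qpos": joint angles; "joint_velocities": joint speeds; "effort": joint torques, N m; "tool_pos": TCP position; "tool_rot": TCP orientation; "force": force on the tool from outside, world axes, zero at the start; "wrist_torque": the same for the moment, N m; "grip_width": finger opening in m; "grasp_force": force on a finger pad.
Only numpy, scipy, OpenCV 4.12 (cv2) and the standard library are available. Lean on these libraries where they do the work, as an engineer would, in place of code of your own. Each camera call takes 0.05 s, during which the arm holds its last target. There are 200 camera calls.

TASK

Stand the square safety-capped bottle in the square holder on the bench so that it cannot turn; there, press its cap down against the spring and, keeping it pressed, twist it anticlockwise (seen from above) about a sixth of a turn until it is free, then lift it straight off. Finish while still holding the cap in the gripper, some 5 to 10 cm above the mouth of the open bottle, which stays upright in its holder. Never lay the bottle over, and leave everything else on the bench where it is.

Things in the scene. Friction and masses are not known exactly. Their poses are not given: they have to be found in the camera images.
- cap_center (a point): Centre (half-way up) of the loose round grey push-and-turn cap: 56 mm across, 26 mm high, flat closed top, ribbed side, z up its axis. Locked it is 76 mm above bottle_center, x axis along the bottle's x, and it can carry the bottle, which may be lifted by it. Fingers beside it have 30 mm of free height below its lower edge (with the cap up) before they meet the shoulder.
- bottle_center (a point): On the axis of the loose white square bottle, 50 mm above its underside (139 mm high with cap, 0.3 to 0.6 kg). Body 64 x 64 mm, 80 mm high, then cone shoulder, 40 mm collar and neck. z up, x and y square to its flat sides (all four alike). The taller round white bottle is not meant.
- mouth (a point): Centre of the bottle's mouth, on its axis, 128 mm above its underside. Three catches under it block all turning of the locked cap. Pressed down 4 mm or more the cap turns anticlockwise from above, not clockwise; at 60 degrees from locked (any angle from 47 to 73, relative to the bottle) its lugs stand under gaps and it lifts straight off; a stop ends the turn at about 75 degrees.
- holder_floor (a point): Centre of the inner floor, 4 mm above the bench, of the fixed aluminium bottle holder: a square socket 72 x 72 mm inside (bottle has 4 mm play each side, about 7 degrees of turning play), 5 mm walls 26 mm high above this floor, base plate 104 mm. z up, x and y square to its walls; the bottle fits in any of four quarter turns.
- plunger (a joint): How far the spring in the neck, and so the cap on it, is pressed below the locked height, m: 0 locked, 0.004 catches free, 0.007 firm stop, -0.002 with the cap off. Pushing force on the cap about 8 N to start, 11 N at 0.004, 14 N at the firm stop; let go, the cap springs up.
Things that resemble listed ones, but are neither listed nor needed, are in the scene too. What is shaped like the part that bears cap_center but brown is not meant. What is shaped like the part that bears bottle_center but green or red is not meant.

How it is judged (in metres and radians):
On the way, in this order (a step that is already met when the one before it is completed fails the run):
1. the bottle, its cap still locked on, stands home and upright in the holder (horizontal distance between bottle_center and holder_floor below 0.009 m and z of bottle_center in the frame of holder_floor between 0.046 and 0.054 m and angle between bottle_center's own z axis and vertical below 0.08 rad and angle between the x axis of cap_center and the x axis of bottle_center, either way round below 0.25 rad and distance between cap_center and bottle_center below 0.085 m), for 0.1 s.
2. with the bottle in the holder, the cap is turned under the catches while pressed down (horizontal distance between bottle_center and holder_floor below 0.009 m and z of bottle_center in the frame of holder_floor between 0.046 and 0.054 m and angle between bottle_center's own z axis and vertical below 0.08 rad and value of joint plunger above 0.003 m and angle between the x axis of cap_center and the x axis of bottle_center, either way round above 0.35 rad and distance between cap_center and bottle_center below 0.085 m).
3. the cap comes off upward, the bottle staying in the holder (horizontal distance between bottle_center and holder_floor below 0.009 m and z of bottle_center in the frame of holder_floor between 0.046 and 0.054 m and angle between bottle_center's own z axis and vertical below 0.08 rad and z of cap_center in the frame of bottle_center above 0.1 m), for 0.1 s.
At the end, for the whole second after the job is handed in: Bottle home in the holder (within 9 mm of its centre, 4 mm of its floor, tilt under 0.08 rad); the fingers hold the cap, still, level within 0.35 rad, clear of the bottle, its centre 34 to 134 mm above its locked height and within 35 mm of the bottle's axis (horizontal distance between bottle_center and holder_floor below 0.009 m and z of bottle_center in the frame of holder_floor between 0.046 and 0.054 m and angle between bottle_center's own z axis and vertical below 0.08 rad and z of cap_center in the frame of bottle_center between 0.11 and 0.21 m and horizontal distance between cap_center and bottle_center below 0.035 m and angle between cap_center's own z axis and vertical below 0.35 rad and contact force between the fingers and cap above 1 N and contact force between cap and bottle below 0.05 N and linear speed of cap below 0.03 m/s and linear speed of bottle below 0.02 m/s); the arm keeps its last pose, push and grip.
It fails at once if the bottle is laid over (angle between bottle_center's own z axis and vertical above 0.6 rad).
It fails at once if another thing on the bench is disturbed (moved more than 25 mm) (distance of any of picking_bin, picking_bin2, nut_dish, mug, round_bottle, screwdriver, spanner, oil_can from where it was at the start of the episode above 0.025 m).
It also fails if it takes over 48 s, if anything falls off the work surface, if the arm or the gripper's body presses on something with over 40 N, if the wrist force passes 120 N, or if a joint passes its speed limit or range.

## Working session

There is one attempt and no reset: what is moved stays moved. The work goes in short steps, Python scripts to look and compute and a tool call to move; the robot and the scene stay as the last step left them, time stands still between calls to the robot, and variables do not carry over. Pictures are saved under pics/ and viewed, at most 10 in all, crops included, and the job is handed in when it is done.

Besides the shell and the picture viewer there is one more tool, called in YAML: its name, and indented under it one key for each argument. arm_command: Moves the arm, as the interface text tells. Its arguments: {"type":"object","properties":{"series":{"type":"array"},"grip":{"type":"number"},"grip_force":{"type":"number"}},"required":["series"]}

```bash
mkdir -p pics
cat > h.py <<'E'
import numpy as np, cv2
from cell import env, viewer
from scipy.spatial.transform import Rotation as R
def toolT():
    o=env.get_obs(); T=np.eye(4); T[:3,3]=o["tool_pos"]; T[:3,:3]=R.from_euler('xyz',o["tool_rot"],degrees=True).as_matrix(); return T
def camT(n,c,tT=None): return np.array(c["T"]) if "T" in c else tT@np.array(c["hand_eye"])
def rays(n,px,tT=None):
    c=viewer.calibration(n); T=camT(n,c,tT)
    p=cv2.undistortPoints(np.float64(px).reshape(-1,1,2),np.array(c["K"]),np.array(c["dist"])).reshape(-1,2)
    d=np.c_[p[:,0],-p[:,1],-np.ones(len(p))]@T[:3,:3].T
    return T[:3,3],d
def onplane(n,px,z,tT=None):
    o,d=rays(n,px,tT); return o+d*((z-o[2])/d[:,2:3])
def cloud(n,depth,tT=None):
    v,u=np.mgrid[:480,:640]; o,d=rays(n,np.c_[u.ravel(),v.ravel()],tT)
    return (o+d*depth.reshape(-1,1)).reshape(480,640,3)
E
python3 - <<'E'
from h import *
print(env.get_obs())
for n in ("scene","top"):
    im,d=viewer.read_camera(n); cv2.imwrite(f"pics/{n}.png",im); np.savez(f"{n}.npz",im=im,d=d)
    print(n,viewer.calibration(n))
E
```

```text
{'time_s': 0.0, 'qpos': array([76.83880061, 18.43900995, -4.01453797, 83.17638139,  1.29483702,
       78.5411223 , -3.26178974]), 'joint_velocities': array([-0.01730082, -0.13527056, -0.03014637,  0.02305844, -0.02763071,
       -0.01485276, -0.07768396]), 'effort': array([ 1.25288334e-03, -4.91288495e+01, -4.03160099e-01, -3.12533319e+01,
       -6.40672515e-02,  4.36609774e-02,  1.81496566e-04]), 'tool_pos': array([ 0.15671639, -0.63025484,  0.22944897]), 'tool_rot': array([-1.79888720e+02,  6.01874107e-03,  1.39682225e+01]), 'force': array([-0.8555895 , -0.40226957,  1.11391356]), 'wrist_torque': array([0.01879886, 0.05463293, 0.05168911]), 'grasp_force': 0.0, 'grip_width': 0.08719221120962176}
scene {'K': array([[622.1769636 ,   0.        , 319.67730466],
       [  0.        , 622.1769636 , 246.68065137],
       [  0.        ,   0.        ,   1.        ]]), 'dist': array([-0.0994064,  0.       ,  0.       ,  0.       ,  0.       ]), 'T': array([[-0.70646811, -0.50891961,  0.491837  ,  1.09436818],
       [ 0.70763357, -0.49559715,  0.50362506,  0.70534092],
       [-0.01255166,  0.70383542,  0.71025218,  1.0570839 ],
       [ 0.        ,  0.        ,  0.        ,  1.        ]])}
top {'K': array([[553.25229843,   0.        , 332.81043208],
       [  0.        , 553.25229843, 255.82820359],
       [  0.        ,   0.        ,   1.        ]]), 'dist': array([-0.09252796,  0.        ,  0.        ,  0.        ,  0.        ]), 'T': array([[-0.02119802,  0.99941147, -0.02696966,  0.40488149],
       [-0.99966537, -0.02078797,  0.01539475,  0.03377635],
       [ 0.01482504,  0.02728698,  0.9995177 ,  1.18017266],
       [ 0.        ,  0.        ,  0.        ,  1.        ]])}
```

View pics/scene.png

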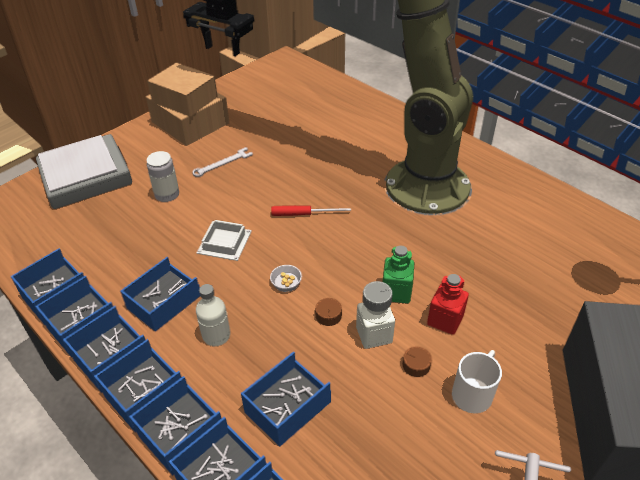

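View pics/top.png

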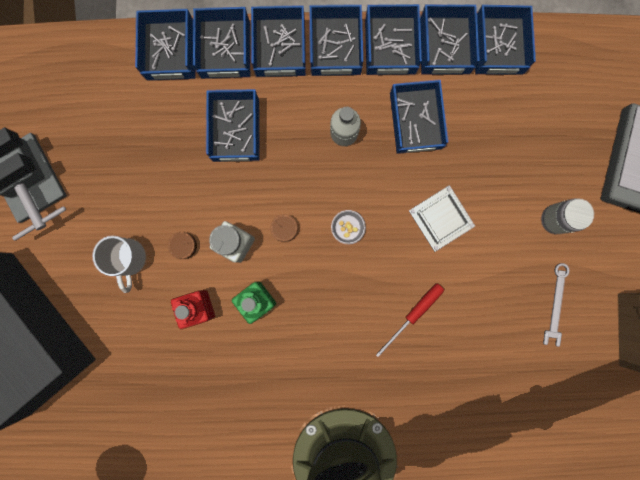

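The scene shows:
- **Candidates:** the white square bottle with a grey ribbed cap (scene 376,315; top 228,241), a taller round white bottle (scene 163,176; top 567,216), an oil can (scene 212,315), and red and green square bottles. The square white one fits the description.
- **Holder:** at top (442,218), scene (224,240).

I'll measure both and confirm the bottle in a crop.

Run:
```python
from h import *
I={}
for n in ("scene","top"):
    f=np.load(f"{n}.npz"); I[n]=(f["im"],f["d"],cloud(n,f["d"]))
def stats(n,cx,cy,r,z0,z1,lab):
    im,d,P=I[n]; v,u=np.mgrid[:480,:640]
    m=(abs(u-cx)<r)&(abs(v-cy)<r)&(d>0)&(P[...,2]>z0)&(P[...,2]<z1)
    q=P[m]; (c,s,a)=cv2.minAreaRect(np.float32(q[:,:2]*1000))
    print(n,lab,len(q),"z med",np.median(q[:,2]),"mean",q.mean(0),"rect",c,s,a,"circ",cv2.minEnclosingCircle(np.float32(q[:,:2]*1000)))
for n,b,h in (("top",(228,241),(442,218)),("scene",(376,300),(224,240))):
    stats(n,*b,32,.125,.16,"captop"); stats(n,*b,40,.03,.082,"body"); stats(n,*h,38,.02,.04,"hold walls"); stats(n,*h,38,.003,.04,"hold all")
im=I["scene"][0]; a=cv2.resize(im[240:360,320:480],None,fx=2.5,fy=2.5,interpolation=cv2.INTER_CUBIC)
t=I["top"][0]
b=cv2.resize(t[180:300,150:310],None,fx=2.5,fy=2.5,interpolation=cv2.INTER_CUBIC); c=cv2.resize(t[158:278,362:522],None,fx=2.5,fy=2.5,interpolation=cv2.INTER_CUBIC)
d=cv2.resize(im[180:300,144:304],None,fx=2.5,fy=2.5,interpolation=cv2.INTER_CUBIC)
cv2.imwrite("pics/crop.png",np.vstack([np.hstack([a,b]),np.hstack([d,c])]))
```

```text
top captop 744 z med 0.1400832158036478 mean [0.46822327 0.22128356 0.13981977] rect (467.9927673339844, 222.10304260253906) (57.42884826660156, 54.80095291137695) 88.14090728759766 circ ((468.73974609375, 222.08892822265625), 28.9661865234375)
top body 311 z med 0.07714644850315588 mean [0.46350607 0.20786788 0.06898832] rect (476.7221984863281, 249.962158203125) (130.07908630371094, 74.07217407226562) 74.05897521972656 circ ((472.07794189453125, 249.29904174804688), 67.14557647705078)
top hold walls 417 z med 0.029887896909749356 mean [ 0.51231628 -0.21895494  0.02930977] rect (512.872802734375, -219.59402465820312) (81.9532699584961, 83.99555969238281) 29.605281829833984 circ ((513.0640869140625, -219.41436767578125), 56.079498291015625)
top hold all 2510 z med 0.00559674632165752 mean [ 0.51364265 -0.21826667  0.00963308] rect (513.5103149414062, -220.95115661621094) (161.28836059570312, 160.7407989501953) 88.395263671875 circ ((512.370361328125, -220.919189453125), 110.31995391845703)
scene captop 649 z med 0.13886395165658005 mean [0.47181656 0.22427906 0.13793174] rect (468.87
[... 224 characters left out ...]
3 0.06191485] rect (409.3663024902344, 203.2650909423828) (208.6522216796875, 119.05133056640625) 1.3690687417984009 circ ((411.0354919433594, 203.4556884765625), 106.6632308959961)
scene hold walls 430 z med 0.028002269175639194 mean [ 0.51673701 -0.21768225  0.02738301] rect (558.2808837890625, -188.7981719970703) (199.91461181640625, 85.14264678955078) 34.91460037231445 circ ((560.2664184570312, -189.00418090820312), 104.26607513427734)
scene hold all 1843 z med 0.006161902336219827 mean [ 0.5105864  -0.22145774  0.01150937] rect (503.3158874511719, -224.6441650390625) (292.3619384765625, 189.6621856689453) 53.542945861816406 circ ((516.2197265625, -236.76223754882812), 163.0182342529297)
```

View pics/crop.png

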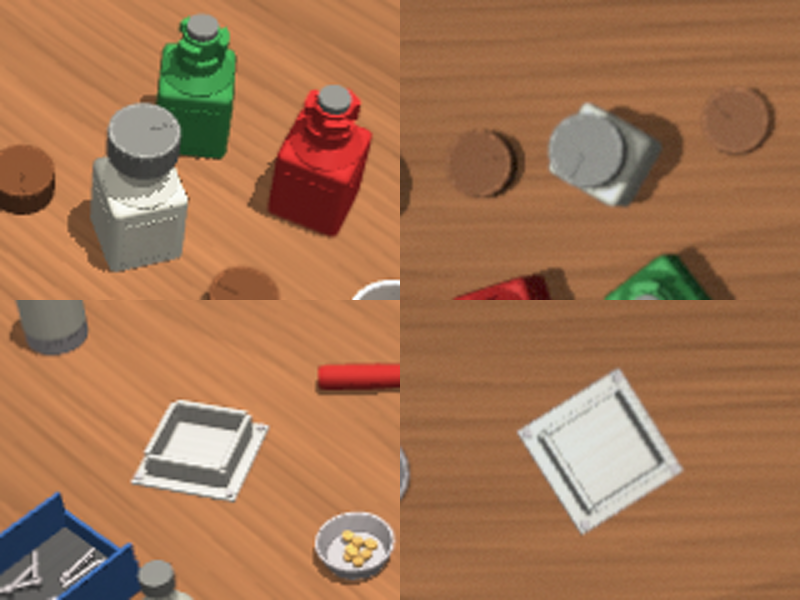

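The crop confirms it: a white square body with a ribbed grey cap. The red and green bottles have small stoppers. I'll add a move helper and check the wrist camera geometry.

```bash
cat >> h.py <<'E'
def plan(x,y,z,yaw):
    T=toolT(); s=T[:3,:3].T@(np.array([x,y,z])-T[:3,3])*1000
    y0=env.get_obs()["tool_rot"][2]; t=-((yaw-y0+180)%360-180)
    print("shift mm",s.round(1),"turn rad",round(np.deg2rad(t),3),"now",T[:3,3].round(4),"yaw",round(y0,2),"q7",env.get_obs()["qpos"][6].round(1))
E
python3 - <<'E'
from h import *
c=viewer.calibration("wrist"); print(np.round(c["hand_eye"],3),np.round(c["K"],1),c["dist"])
plan(.44,-.22,.26,40)
E
```

```text
[[ 0.     0.963  0.268  0.073]
 [ 1.    -0.    -0.002 -0.   ]
 [-0.002  0.268 -0.963 -0.155]
 [ 0.     0.     0.     1.   ]] [[354.5   0.  314.6]
 [  0.  354.5 239. ]
 [  0.    0.    1. ]] [-0.05786712  0.          0.          0.          0.        ]
shift mm [ 373.9 -329.9  -29.9] turn rad -0.454 now [ 0.1567 -0.6303  0.2296] yaw 13.97 q7 -3.3
```

Run:
```python
from h import *
plan(.513,-.22,.27,35)
```

```text
shift mm [ 444.8 -312.2  -40. ] turn rad -0.367 now [ 0.1567 -0.6303  0.2296] yaw 13.97 q7 -3.3
```

arm_command:
  series:
    - [[40,-30,-4],-0.04]
    - [[80,-60,-8],-0.08]
    - [[120,-95,-12],-0.12]
    - [[160,-125,-16],-0.16]
    - [[200,-160,-20],-0.2]
  grip: -1

```text
time_s: 0.6
tool_pos: [0.3093, -0.4311, 0.2498]
tool_rot: [-180.0, 0.0, 25.5]
force: [1.1, -0.0, 0.2]
grip_width: 0.087
grasp_force: 0.0
```

arm_command:
  series:
    - [[45,-17,-4],-0.03]
    - [[90,-34,-8],-0.06]
    - [[135,-51,-12],-0.1]
    - [[180,-68,-16],-0.13]
    - [[225,-85,-20],-0.165]

```text
time_s: 1.1
tool_pos: [0.4758, -0.258, 0.27]
tool_rot: [180.0, 0.0, 34.9]
force: [1.2, -0.9, -0.6]
grip_width: 0.087
grasp_force: 0.0
```

arm_command:
  series:
    - [[40,-10,0],0]
    - [[58,-14,0],0]
    - [[58,-14,0],0]
    - [[58,-14,0],0]
    - [[58,-14,0],0]

```text
time_s: 1.6
tool_pos: [0.5134, -0.2168, 0.2697]
tool_rot: [-180.0, 0.1, 34.7]
force: [-0.2, -0.7, -0.4]
grip_width: 0.0872
grasp_force: 0.0
```

Run:
```python
from h import *
T=toolT(); im,d=viewer.read_camera("wrist"); cv2.imwrite("pics/w1.png",im); np.savez("w1.npz",im=im,d=d,T=T)
P=cloud("wrist",d,T)
m=(d>0)&(np.hypot(P[...,0]-.513,P[...,1]+.22)<.075)
z=P[...,2]
w=m&(z>.024)&(z<.036); q=np.float32(P[w][:,:2]*1000)
print("rim",len(q),q.mean(0),cv2.minAreaRect(q),np.median(z[w]))
f=m&(z>.0015)&(z<.008); print("floor z",np.median(z[f]))
plan(.468,.222,.23,60)
```

```text
rim 1338 [ 511.37057 -220.87456] ((510.7184143066406, -221.27520751953125), (82.44910430908203, 82.19541931152344), 30.890029907226562) 0.03093226448891384
floor z 0.004962496293739127
shift mm [ 212.5 -386.7   39.5] turn rad -0.442 now [ 0.5134 -0.2169  0.2698] yaw 34.7 q7 -38.2
```

View pics/w1.png

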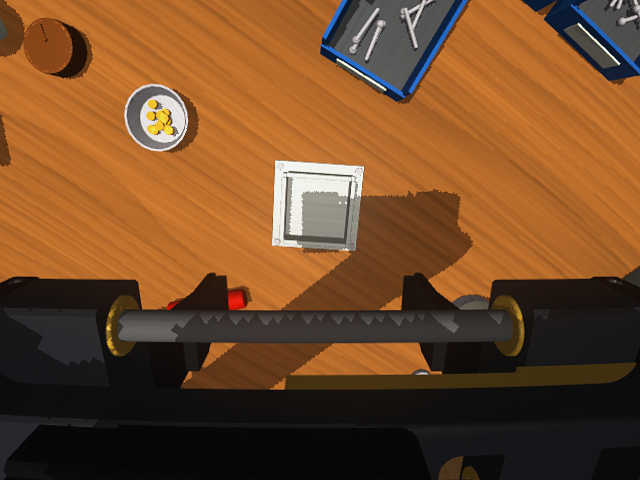

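Holder: centre about (0.5115, -0.2205), yaw about 31°. Next, the look above the bottle.

arm_command:
  series:
    - [[21,-39,0],-0.04]
    - [[42,-78,0],-0.08]
    - [[63,-117,0],-0.12]
    - [[84,-156,0],-0.16]
    - [[105,-195,0],-0.2]

```text
time_s: 2.15
tool_pos: [0.4885, 0.0051, 0.2701]
tool_rot: [179.9, 0.0, 46.3]
force: [0.6, 0.6, 0.5]
grip_width: 0.0872
grasp_force: 0.0
```

Run:
```python
from h import *
plan(.468,.222,.25,60)
```

```text
shift mm [ 142.5 -164.8   19.9] turn rad -0.24 now [0.4885 0.0051 0.2701] yaw 46.26 q7 -46.4
```

arm_command:
  series:
    - [[28,-33,4],-0.05]
    - [[57,-66,8],-0.1]
    - [[86,-99,12],-0.15]
    - [[115,-132,16],-0.2]
    - [[142,-165,20],-0.24]

```text
time_s: 2.65
tool_pos: [0.4681, 0.2218, 0.2501]
tool_rot: [179.9, 0.0, 60.0]
force: [0.7, -0.3, -0.3]
grip_width: 0.0869
grasp_force: 0.0
```

arm_command:
  series:
    - [[0,0,0],0]
    - [[0,0,0],0]
    - [[0,0,0],0]
    - [[0,0,0],0]
    - [[0,0,0],0]

```text
time_s: 3.15
tool_pos: [0.4684, 0.2201, 0.25]
tool_rot: [180.0, 0.0, 59.9]
force: [-0.5, -0.5, 0.3]
grip_width: 0.0869
grasp_force: 0.0
```

Run:
```python
from h import *
T=toolT(); im,d=viewer.read_camera("wrist"); cv2.imwrite("pics/w2.png",im); np.savez("w2.npz",im=im,d=d,T=T)
P=cloud("wrist",d,T); z=P[...,2]
r=np.hypot(P[...,0]-.468,P[...,1]-.222)
for a,b,rr in ((.13,.15,.04),(.03,.083,.055),(.05,.083,.055),(.01,.06,.055)):
    q=np.float32(P[(d>0)&(r<rr)&(z>a)&(z<b)][:,:2]*1000)
    print(a,b,len(q),q.mean(0),cv2.minAreaRect(q),cv2.minEnclosingCircle(q))
c=P[(d>0)&(r<.02)]; print("captop z",np.median(c[:,2]))
plan(.468,.222,.115,60)
```

```text
0.13 0.15 4071 [467.089   222.86903] ((466.6097412109375, 222.182861328125), (55.786048889160156, 56.24980926513672), 43.29030990600586) ((466.3132629394531, 221.79409790039062), 28.617809295654297)
0.03 0.083 1117 [479.63156 244.1153 ] ((474.7241516113281, 235.86138916015625), (32.616554260253906, 64.35916900634766), 57.70722198486328) ((473.435302734375, 233.28976440429688), 34.28546905517578)
0.05 0.083 993 [479.27573 243.48166] ((474.7180480957031, 235.85171508789062), (32.59367370605469, 64.35916900634766), 57.70722198486328) ((473.435302734375, 233.28976440429688), 34.28546905517578)
0.01 0.06 282 [482.89096 248.87927] ((482.381591796875, 248.30453491210938), (2.566995143890381, 60.21253204345703), 59.11836624145508) ((481.74334716796875, 247.23728942871094), 30.10638999938965)
captop z 0.14028371171186838
shift mm [  1.2  -1.1 135.1] turn rad -0.001 now [0.4683 0.2204 0.2501] yaw 59.96 q7 -61.3
```

View pics/w2.png

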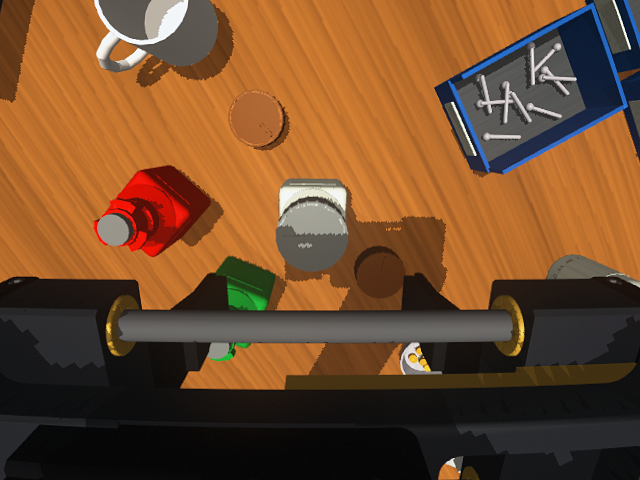

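Bottle yaw is about 58°, and the cap centre is about (0.467, 0.222). The wrist picture shows the cap at (312,235), with the green bottle clear of the fingers. Next: descend and grip.

arm_command:
  series:
    - [[1,-2,30],0]
    - [[1,-2,60],0]
    - [[1,-2,90],0]
    - [[1,-2,115],0]
    - [[1,-2,135],0]

```text
time_s: 3.7
tool_pos: [0.4663, 0.2226, 0.1134]
tool_rot: [-180.0, 0.1, 60.0]
force: [0.4, -1.0, 0.4]
grip_width: 0.0873
grasp_force: 0.0
```

arm_command:
  series:
    - [[0,0,0],0]
    - [[0,0,0],0]
    - [[0,0,0],0]
    - [[0,0,0],0]
    - [[0,0,0],0]
  grip: 1
  grip_force: 50

```text
time_s: 4.2
tool_pos: [0.4674, 0.2236, 0.116]
tool_rot: [179.9, -0.1, 60.1]
force: [2.0, -0.3, 2.2]
grip_width: 0.0552
grasp_force: 50.2
```

arm_command:
  series:
    - [[0,0,0],0]
    - [[0,0,0],0]
    - [[0,0,-2],0]
    - [[0,0,-5],0]
    - [[0,0,-10],0]

```text
time_s: 4.7
tool_pos: [0.4652, 0.2231, 0.124]
tool_rot: [-179.9, 0.1, 60.1]
force: [-0.1, 1.0, -4.3]
grip_width: 0.0554
grasp_force: 50.0
```

arm_command:
  series:
    - [[0,0,-18],0]
    - [[0,0,-36],0]
    - [[0,0,-54],0]
    - [[0,0,-72],0]
    - [[0,0,-85],0]

```text
time_s: 5.2
tool_pos: [0.4664, 0.2238, 0.2109]
tool_rot: [180.0, -0.0, 60.1]
force: [0.1, 0.4, -4.6]
grip_width: 0.0552
grasp_force: 50.0
```

Run:
```python
from h import *
plan(.5115,-.2205,.21,33)
o=env.get_obs(); print(o["force"],o["wrist_torque"],o["grip_width"])
```

```text
shift mm [-362.7  260.5    0.9] turn rad 0.473 now [0.4664 0.2238 0.2109] yaw 60.11 q7 -62.8
[ 0.08297653  0.38412941 -4.61468311] [ 0.06986364 -0.10366986  0.03048277] 0.05522661684814391
```

arm_command:
  series:
    - [[-12,9,0],0.02]
    - [[-34,25,0],0.05]
    - [[-62,45,0],0.09]
    - [[-92,66,0],0.13]
    - [[-122,88,0],0.17]

```text
time_s: 5.7
tool_pos: [0.481, 0.0712, 0.2088]
tool_rot: [-180.0, 0.1, 50.2]
force: [1.0, -0.8, -5.1]
grip_width: 0.0554
grasp_force: 50.0
```

```bash
python3 -c "
from h import *
plan(.5115,-.2205,.21,33)"
```

```text
shift mm [-204.5  210.2   -0.9] turn rad 0.3 now [0.481  0.0712 0.2088] yaw 50.19 q7 -51.5
```

arm_command:
  series:
    - [[-28,29,0],0.04]
    - [[-57,58,0],0.08]
    - [[-86,88,0],0.12]
    - [[-114,117,0],0.165]
    - [[-142,146,0],0.21]

```text
time_s: 6.2
tool_pos: [0.5023, -0.1315, 0.2087]
tool_rot: [-179.9, 0.1, 38.1]
force: [1.2, 0.6, -4.6]
grip_width: 0.0551
grasp_force: 50.0
```

```bash
python3 -c "
from h import *
plan(.5115,-.2205,.19,33)"
```

```text
shift mm [-47.7  75.7  18.7] turn rad 0.089 now [ 0.5023 -0.1315  0.2087] yaw 38.1 q7 -42.6
```

arm_command:
  series:
    - [[-20,32,3],0.04]
    - [[-36,57,8],0.07]
    - [[-44,70,14],0.085]
    - [[-48,76,18],0.09]
    - [[-48,76,18],0.09]

```text
time_s: 6.7
tool_pos: [0.5123, -0.2177, 0.1905]
tool_rot: [-179.8, 0.1, 33.1]
force: [-0.6, 1.0, -4.4]
grip_width: 0.0551
grasp_force: 50.0
```

arm_command:
  series:
    - [[0,0,2],0]
    - [[0,0,5],0]
    - [[0,0,10],0]
    - [[0,0,10],0]
    - [[0,0,10],0]

```text
time_s: 7.2
tool_pos: [0.5132, -0.2176, 0.1819]
tool_rot: [-180.0, 0.0, 33.2]
force: [-0.6, 0.4, -5.9]
grip_width: 0.0551
grasp_force: 50.0
```

Run:
```python
from h import *
plan(.5115,-.2205,.15,33)
T=toolT(); im,d=viewer.read_camera("wrist"); P=cloud("wrist",d,T); z=P[...,2]; x0,y0=T[:2,3]
r=np.hypot(P[...,0]-x0,P[...,1]-y0); print(x0,y0)
q=np.float32(P[(d>0)&(r<.055)&(z>T[2,3]-.104+.055)&(z<T[2,3]-.104+.083)][:,:2]*1000); print("body",len(q),cv2.minAreaRect(q))
s,ds=viewer.read_camera("scene"); t,dt=viewer.read_camera("top")
f=lambda a:cv2.resize(a,None,fx=2.5,fy=2.5,interpolation=cv2.INTER_CUBIC)
cv2.imwrite("pics/c3.png",np.vstack([np.hstack([f(s[130:250,144:304]),f(t[158:278,362:522])]),np.hstack([f(im[120:240,240:400]),f(im[180:300,240:400])])]))
```

```text
shift mm [-3.1  1.5 31.9] turn rad 0.004 now [ 0.5132 -0.2176  0.1819] yaw 33.2 q7 -41.1
0.5132490680680928 -0.2175604650885147
body 4126 ((524.1663208007812, -210.62782287597656), (34.476707458496094, 64.1514663696289), 32.37491989135742)
```

View pics/c3.png

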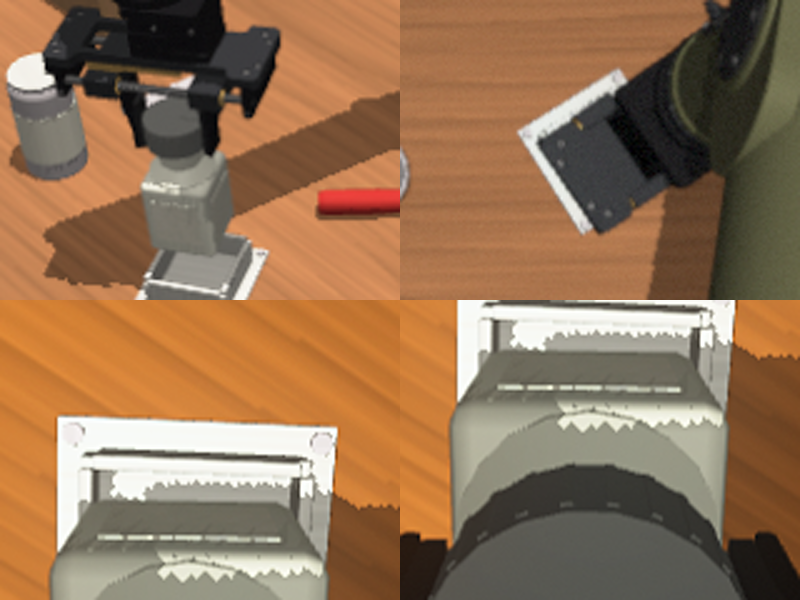

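The bottle hangs square and nearly centred over the holder. The measured correction is tool x -2 mm, y +2 mm and about +0.025 rad. Descending.

arm_command:
  series:
    - [[-1,1,6],0.01]
    - [[-2,2,14],0.025]
    - [[-2,2,22],0.025]
    - [[-2,2,28],0.025]
    - [[-2,2,30],0.025]

```text
time_s: 7.85
tool_pos: [0.512, -0.2204, 0.1506]
tool_rot: [-179.9, 0.1, 31.7]
force: [0.5, 0.5, -4.3]
grip_width: 0.0553
grasp_force: 50.0
```

arm_command:
  series:
    - [[0,0,3],0]
    - [[0,0,7],0]
    - [[0,0,11],0]
    - [[0,0,15],0]
    - [[0,0,18],0]

```text
time_s: 8.35
tool_pos: [0.5127, -0.2207, 0.1336]
tool_rot: [-180.0, 0.0, 31.7]
force: [-0.5, 0.4, -5.2]
grip_width: 0.0553
grasp_force: 50.0
```

arm_command:
  series:
    - [[0,0,3],0]
    - [[0,0,6],0]
    - [[0,0,9],0]
    - [[0,0,12],0]
    - [[0,0,14],0]

```text
time_s: 8.85
tool_pos: [0.5126, -0.2208, 0.1198]
tool_rot: [-180.0, 0.0, 31.7]
force: [-3.2, -0.4, 6.2]
grip_width: 0.0554
grasp_force: 50.0
```

arm_command:
  series:
    - [[0,0,0],0]
    - [[0,0,0],0]
    - [[0,0,0],0]
    - [[0,0,0],0]
    - [[0,0,0],0]

```text
time_s: 9.35
tool_pos: [0.5128, -0.2207, 0.12]
tool_rot: [180.0, 0.0, 31.7]
force: [-0.3, 0.0, -4.9]
grip_width: 0.0552
grasp_force: 50.0
```

arm_command:
  series:
    - [[0,0,1],0]
    - [[0,0,1],0]
    - [[0,0,2],0]
    - [[0,0,2],0]
    - [[0,0,2],0]

```text
time_s: 9.85
tool_pos: [0.5134, -0.2211, 0.1198]
tool_rot: [179.9, -0.0, 31.7]
force: [-3.2, 1.2, 7.2]
grip_width: 0.0555
grasp_force: 50.0
```

arm_command:
  series:
    - [[0,0,1],0]
    - [[0,0,1],0]
    - [[0,0,2],0]
    - [[0,0,2],0]
    - [[0,0,2],0]
  grip_force: 60

```text
time_s: 10.35
tool_pos: [0.5134, -0.2211, 0.1181]
tool_rot: [179.9, -0.0, 31.7]
force: [-4.6, 0.9, 8.9]
grip_width: 0.0553
grasp_force: 60.0
```

arm_command:
  series:
    - [[0,0,1],0]
    - [[0,0,2],0]
    - [[0,0,3],0]
    - [[0,0,4],0]
    - [[0,0,4],0]

```text
time_s: 10.85
tool_pos: [0.5134, -0.2211, 0.1144]
tool_rot: [179.9, -0.0, 31.7]
force: [-5.5, 1.5, 11.5]
grip_width: 0.0553
grasp_force: 60.0
```

arm_command:
  series:
    - [[0,0,1],0]
    - [[0,0,1],0]
    - [[0,0,1],0]
    - [[0,0,1],0]
    - [[0,0,1],0]

```text
time_s: 11.35
tool_pos: [0.5136, -0.2211, 0.1137]
tool_rot: [179.9, -0.0, 31.7]
force: [-5.2, 1.5, 12.6]
grip_width: 0.0553
grasp_force: 60.0
```

arm_command:
  series:
    - [[0,0,0],-0.06]
    - [[0,0,0],-0.12]
    - [[0,0,0],-0.19]
    - [[0,0,0],-0.26]
    - [[0,0,0],-0.33]

```text
time_s: 11.85
tool_pos: [0.5151, -0.2205, 0.1142]
tool_rot: [179.7, -0.1, 50.8]
force: [-3.1, 3.1, 12.4]
grip_width: 0.0548
grasp_force: 60.0
```

```bash
python3 -c "
from h import *
o=env.get_obs(); print(o['tool_pos'],o['tool_rot'],o['force'],o['wrist_torque'],o['qpos'].round(1))"
```

```text
[ 0.51508047 -0.22048031  0.11416011] [ 1.79746840e+02 -1.04916611e-01  5.08175252e+01] [-3.06944765  3.05159435 12.38451331] [ 0.61473644  0.63936637 -0.10088807] [ 48.6  15.  -32.  103.5   8.8  63.7 -25.6]
```

arm_command:
  series:
    - [[0,0,0],-0.08]
    - [[0,0,0],-0.16]
    - [[0,0,0],-0.25]
    - [[0,0,0],-0.34]
    - [[0,0,0],-0.42]

```text
time_s: 12.35
tool_pos: [0.5144, -0.2201, 0.1138]
tool_rot: [179.8, 0.0, 74.9]
force: [-5.0, 3.2, 12.1]
grip_width: 0.055
grasp_force: 60.0
```

arm_command:
  series:
    - [[0,0,0],-0.08]
    - [[0,0,0],-0.16]
    - [[0,0,0],-0.25]
    - [[0,0,0],-0.34]
    - [[0,0,0],-0.38]

```text
time_s: 12.85
tool_pos: [0.5138, -0.2204, 0.1136]
tool_rot: [179.9, 0.1, 96.6]
force: [-3.9, 4.5, 12.9]
grip_width: 0.0552
grasp_force: 60.0
```

Run:
```python
from h import *
o=env.get_obs(); print(o['tool_pos'],o['tool_rot'],o['force'],o['wrist_torque'],o['qpos'].round(1))
T=toolT(); im,d=viewer.read_camera("wrist"); P=cloud("wrist",d,T); z=P[...,2]; x0,y0=T[:2,3]
r=np.hypot(P[...,0]-.512,P[...,1]+.22)
for a,b in ((.04,.095),(.055,.09)):
    q=np.float32(P[(d>0)&(r<.05)&(z>a)&(z<b)][:,:2]*1000); print("body",len(q),cv2.minAreaRect(q))
s,ds=viewer.read_camera("scene")
f=lambda a:cv2.resize(a,None,fx=2.5,fy=2.5,interpolation=cv2.INTER_CUBIC)
cv2.imwrite("pics/c4.png",np.hstack([f(s[130:290,144:304]),f(im[120:280,240:400])]))
```

```text
[ 0.51384383 -0.22037095  0.1136392 ] [1.79907629e+02 6.27185711e-02 9.66337924e+01] [-3.90087159  4.48660561 12.87777716] [ 0.68592889  1.04648733 -0.10745034] [ 54.   16.2 -38.4 103.3  11.1  64.2  18.5]
body 5017 ((508.5284118652344, -201.70718383789062), (78.69530487060547, 40.84621047973633), 1.7383766174316406)
body 3890 ((508.52911376953125, -201.730224609375), (78.69530487060547, 40.80009078979492), 1.7383766174316406)
```

View pics/c4.png

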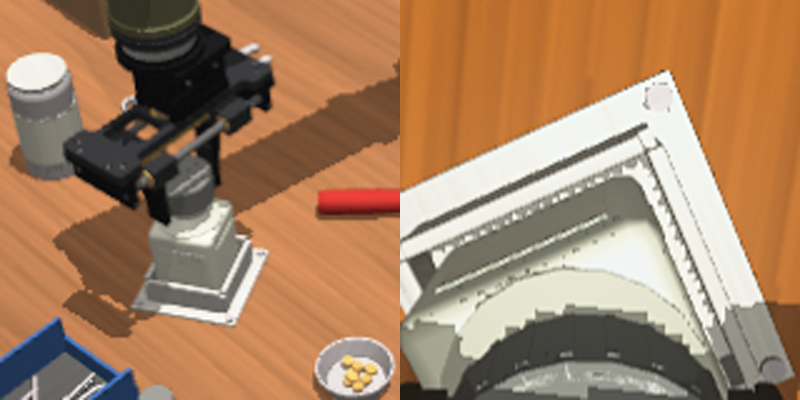

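The bottle sits square in the holder and the cap has turned about 65°, with low torque. Lift gently.

arm_command:
  series:
    - [[0,0,-2],0]
    - [[0,0,-4],0]
    - [[0,0,-6],0]
    - [[0,0,-8],0]
    - [[0,0,-9],0]

```text
time_s: 13.45
tool_pos: [0.5137, -0.2204, 0.1215]
tool_rot: [179.9, 0.0, 96.5]
force: [-1.6, 2.2, 4.4]
grip_width: 0.0553
grasp_force: 60.0
```

arm_command:
  series:
    - [[0,0,-1],0]
    - [[0,0,-2],0]
    - [[0,0,-3],0]
    - [[0,0,-4],0]
    - [[0,0,-4],0]

```text
time_s: 13.95
tool_pos: [0.5127, -0.221, 0.1239]
tool_rot: [-180.0, 0.0, 96.5]
force: [-0.2, -0.2, -0.9]
grip_width: 0.055
grasp_force: 60.0
```

Only about 1 N of load, so the cap is free. Lift it to about 70 mm.

arm_command:
  series:
    - [[0,0,-6],0]
    - [[0,0,-18],0]
    - [[0,0,-34],0]
    - [[0,0,-52],0]
    - [[0,0,-66],0]

```text
time_s: 14.45
tool_pos: [0.5136, -0.2209, 0.1927]
tool_rot: [179.9, 0.1, 96.5]
force: [0.1, 0.5, -0.8]
grip_width: 0.055
grasp_force: 60.0
```

arm_command:
  series:
    - [[0,0,0],0]
    - [[0,0,0],0]
    - [[0,0,0],0]
    - [[0,0,0],0]
    - [[0,0,0],0]

```text
time_s: 14.95
tool_pos: [0.5124, -0.2206, 0.1893]
tool_rot: [-179.9, -0.0, 96.5]
force: [0.5, 0.6, 0.1]
grip_width: 0.0551
grasp_force: 60.0
```

Run:
```python
from h import *
o=env.get_obs(); print(o['tool_pos'],o['force'],o['grasp_force'],abs(o['joint_velocities']).max())
T=toolT(); im,d=viewer.read_camera("wrist"); s,ds=viewer.read_camera("scene")
f=lambda a:cv2.resize(a,None,fx=2.5,fy=2.5,interpolation=cv2.INTER_CUBIC)
cv2.imwrite("pics/c5.png",np.hstack([f(s[110:290,144:304]),f(im[120:300,240:400])]))
```

```text
[ 0.5123734  -0.22060074  0.18928955] [0.54377321 0.60898398 0.13652412] 59.99993153644027 0.15926872187064445
```

View pics/c5.png

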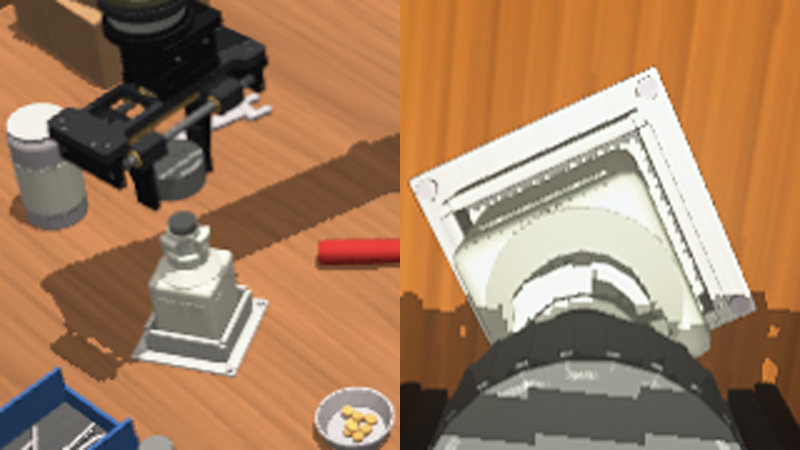

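The picture shows the open bottle upright in the holder, with the cap held above its mouth (crop about 180,165). I'll hand it in.

```bash
python3 -c "
from cell import env
print(env.sign_off())"
```

```text
the job is handed in; nothing more can be done
None
```

I handed the job in at about 15 s; no verdict came back. The last pictures show the open bottle upright in its holder and the gripper holding the cap about 70 mm above its locked height.

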